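# Turn a culture plate over onto the viewing stand

## Task

The culture plate has been lying with its wells facing down on the deck of the viewing stand. First draw the upright shield up out of the stand's slot and stand it in the empty open-topped holder; then turn the plate over by tipping up its overhanging edge, so that it leans back squarely against the stand's sloping bars with its wells showing, still standing on the deck. Do not let the plate fall off the stand, and leave everything else on the bench where it is.

Things in the scene. Friction and masses are not known exactly. Their poses are not given: they have to be found in the camera images.
- stand: Fixed grey metal viewing stand, 160 mm wide (y). Origin on the bench, mid-width, under the foot line of the sloping bars; z up, +x from deck to bars (away from the robot, yaw within 0.3 rad). Deck: solid block, x -108 to 0 mm, flat top at z = 60 mm, vertical front face at x = -108, free space before it.
- stand_foot (a point): Foot line of the backrest, at stand x = 0, y = 0, z = 60 mm. Backrest: two steel bars, 16 mm wide, at y = -34 and +34 mm, 115 mm long; their front faces start at this line and slope up and back (+x), 35 degrees from the vertical.
- stand_slot (a point): Middle of the shield's slot on the deck: stand x = -18, y = 0, z = 60 mm. The slot is two dark channels at the deck's sides (|y| 62 to 80 mm, z 60 to 110 mm), each of two fins 6 mm thick with a 9 mm gap; between the channels (124 mm) the deck is open. With the shield in place the plate cannot reach the bars.
- shield: Loose grey panel standing on the deck in the slot: 140 mm wide (its y, along the stand's y), 132 mm high, 6 mm thick (its x), with an aluminium grip rail along its whole top edge, 12 mm thick, from 120 to 132 mm above the origin. Origin at the middle of its bottom edge, z up. Mass 0.16 kg. It must rise 50 mm to leave the slot.
- plate: Loose white culture plate, a slab 120 (x) by 104 (y) by 12 mm (z), 0.10 to 0.18 kg. Origin at the centre of the face with twelve round amber wells; z points from that face into the slab. It starts wells down on the deck (z up), its x within 0.02 rad of the stand's, far edge 28 to 34 mm short of the bars' foot, centred within 4 mm.
- plate_face (a point): Centre of the face with the wells (= the plate's origin). Leaning properly on the bars, it is at about x = 25, z = 116 mm in the stand's frame, with the plate's z 125 degrees from straight up.
- plate_edge (a point): Middle of the plate's near lower edge (plate x = -60, z = 0), which overhangs the deck's front face by 40 to 46 mm with 60 mm of free height below. Lifted here from below and pushed on, the plate slides until its far edge stops at the foot of the bars, tips up about that edge, and past the vertical falls back onto the bars.
- holder: Fixed blue open-topped box for the shield, outside 54 (x) by 176 (y) by 90 mm high, walls and floor 5 mm, empty. Origin at the centre of its underside, on the bench, z up; yaw within 0.3 rad. The shield stands in it with its width along the holder's y and may lean on a wall. Holder and stand may each be on either side.
- tube_rack: Loose green tube rack with capped tubes, 90 x 160 x 96 mm high; origin at the centre of its underside. Leave alone.
- bottle: Loose amber reagent bottle, diameter 56 mm, 110 mm high; origin at the centre of its base. Leave alone.
- dishes: Loose stack of two clear round dishes, diameter 90 mm, 30 mm high; origin at the centre of its base. Leave alone.
- mouse: Loose black computer mouse, diameter 64 mm, 34 mm high; origin at the centre of its base. Leave alone.
- beaker: Loose clear beaker, diameter 70 mm, 90 mm high; origin at the centre of its base. Leave alone.
Mind the look-alikes: they are no part of the job. What is shaped like the plate but brown or pink is not meant. Leave any turquoise look-alike of the shield alone.

How it is judged:
On the way, in this order (a step that is already met when the one before it is completed fails the run):
1. the shield stands in the holder, released (x of shield in the frame of holder between -0.03 and 0.03 m and y of shield in the frame of holder between -0.03 and 0.03 m and z of shield in the frame of holder below 0.02 m and angle between shield's own z axis and vertical below 0.5 rad and linear speed of shield below 0.03 m/s and contact force between shield and the fingers below 0.05 N), for 0.2 s.
2. the plate leans on the bars, wells showing (angle between plate's own z axis and vertical between 2 and 2.4 rad and x of plate_face in the frame of stand between -0.01 and 0.05 m and y of plate_face in the frame of stand between -0.03 and 0.03 m and z of plate_face in the frame of stand between 0.095 and 0.14 m and angle between the y axis of plate and the y axis of stand, either way round below 0.2 rad and linear speed of plate below 0.03 m/s and angular speed of plate below 0.2 rad/s), for 0.2 s.
At the end, for the whole second after the job is handed in: Shield at rest in the holder: bottom within 30 mm of its centre in x and y, under 20 mm high, tilt under 0.5 rad. Plate at rest on the bars, wells showing: its z 2.0 to 2.4 rad from up, face centre at x -10..50, y -30..30, z 95..140 mm in the stand's frame, under 0.2 rad off square (all of step 1 and all of step 2); the robot touches nothing.
It fails at once if the plate falls off the stand (z of plate_face in the frame of stand below 0.03 m).
It fails at once if another thing on the bench is moved more than 30 mm or knocked over (distance of any of tube_rack, bottle, dishes, mouse, beaker from where it was at the start of the episode above 0.03 m or angle between any of tube_rack, bottle, dishes, mouse, beaker's own z axis and vertical above 0.6 rad).
It also fails if it takes over 59 s, if anything falls off the work surface, if the arm or the gripper's body presses on something with over 40 N, if the wrist force passes 120 N, or if a joint passes its speed limit or range.

## Robot

A 6-joint arm with a two-finger parallel gripper is mounted at the origin on the work surface. World frame = base frame: x ahead of the robot, y to its left, z up, the work surface at z = 0. Lengths are in m, angles in rad, forces in N, time in s.
With the tool pointing down it reaches from about 0.3 to 1 m from the base axis. Payload 5.1 kg.
Tool frame: the origin (TCP) lies at the very end of the fingers, on their centre line; the grasp point (between the pads) lies 19 mm behind it; z points along the fingers, y is the line along which they close (so a half turn about z gives the same grasp; the last joint's range is limited). The gripper opens to 95 mm and grips with 3 to 60 N. Pads are 20 mm wide; open, the fingers measure 119 mm over their backs; the gripper's body (75 mm by 180 mm) begins 59 mm behind the grasp point.
Start: joints at [-1.283, 0.124, 1.65, -0, 1.367, -0.083], TCP at [0.236, -0.606, 0.193] pointing down, gripper open.
Joint ranges: [-2.61, 2.61], [-1.02, 2.33], [0.03, 2.71], [-1.35, 4.49], [0.32, 2.68], [-2.91, 2.91]. Speed limits (rad/s): [2.57, 2.57, 3.14, 3.14, 3.14, 3.14].

## Interface

Orientations are given as a unit quaternion [x, y, z, w].
In Python, from bench import * gives the robot as it stands.
- The arm moves only by the tool arm_command, never from a script. Its argument "moves" is one flat list of numbers, 7 for each row, row after row: the turn, a rotation vector about the tool's x, y, z each as a share of pi rad, from -1 to 1, then the shift along the tool's x, y, z each as a share of 0.2 m, from -1 to 1, then the closure, from -1 (fully open) to 1 (shut). A call has 1 to 12 rows; each row shifts and turns the commanded pose from where the row before left it, along the tool's axes as they then stand; what a row does not reach is not made up. A row lasts 1/10 s, in which the tool goes at most 50 mm and 8.59 degrees, less where a joint would pass 70% of its speed; a pose out of reach is approached as far as the arm can. A call with a number of a shift or a turn outside -1 to 1 is refused whole. A call with a gripper value outside its range is refused whole. The fingers move at their own pace and stop on an object; the grip force is fixed at half the most. Time passes only in rows, so rows that do not move let the fingers close. It gives the time, the measured TCP pose, the force, the opening and the grip force at its end, in the units of the state.
- get_obs(): the state, without advancing time (a new reading comes with each control period).
- get_image(name): name is "scene" or "side" or "wrist"; returns (picture, depth): 400x640x3 uint8, red, green, blue; 400x640 float32, m along the optical axis (not along the pixel's ray), 0 where there is no reading.
- camera_model(name): a dict with "fovy" (degrees; the focal length in pixels is half the picture's height over the tangent of half this angle, whatever the lens; pixels are square), "cx", "cy" (the principal point, pixels), "extrinsics" (4x4, takes a point from world to camera coordinates). Camera axes: x right, y up, looking along -z (the intrinsics and any distortion apply to the point x, -y, -z); pixel columns grow to the right and rows downward; lengths in m; the calibration is good to about 2 mm. A picture is of the moment at which its call begins: read the wrist's pose just before it. camera_model takes no time and is no camera call; for the wrist camera it gives the pose at the moment of the call.
- hand_in(): hands the job in; it is judged then, once.
The state is a dict: "clock": time; "joint_pos": joint angles; "qvel": joint speeds; "joint_torque": joint torques, N m; "eef_pos": TCP position; "orientation": TCP orientation; "wrist_force": force on the tool from outside, world axes, zero at the start; "wrist_torque": the same for the moment, N m; "opening": finger opening in m; "gripper_force": force on a finger pad.
Only numpy, scipy, OpenCV 4.12 (cv2) and the standard library are available. Lean on these libraries where they do the work, as an engineer would, in place of code of your own. Each camera call takes 0.05 s, during which the arm holds its last target. There are 200 camera calls.

## Working session

There is one attempt and no reset: what is moved stays moved. The work goes in short steps, Python scripts to look and compute and a tool call to move; the robot and the scene stay as the last step left them, time stands still between calls to the robot, and variables do not carry over. Pictures are saved under pics/ and viewed, at most 10 in all, crops included, and the job is handed in when it is done.

Besides the shell and the picture viewer there is one more tool, called as name(argument=value, ...), one argument or row to a line, values as JSON. arm_command: Moves the arm, as the interface text tells. Its arguments: {"type":"object","properties":{"moves":{"type":"array","items":{"type":"number","minimum":-1,"maximum":1}}},"required":["moves"]}

```bash
mkdir -p pics; python3 - <<'E'
from bench import *
import cv2,numpy as np
for n in ["scene","side"]:
    im,d=get_image(n); c=camera_model(n)
    cv2.imwrite(f"pics/{n}0.png",im[:,:,::-1]); np.savez(f"pics/{n}0.npz",im=im,d=d,E=c["extrinsics"])
    print(n,{k:(np.round(v,3).tolist() if k=="extrinsics" else v) for k,v in c.items()}, (d>0).mean())
o=get_obs();print({k:np.round(v,3).tolist() for k,v in o.items()})
E
```

```text
scene {'fovy': 43.94721449624964, 'cx': 318.16625943263114, 'cy': 202.6931861993022, 'extrinsics': [[-0.069, 0.998, 0.007, 0.157], [-0.679, -0.052, 0.732, 0.335], [0.731, 0.045, 0.681, -1.751], [0.0, 0.0, 0.0, 1.0]]} 0.99613671875
side {'fovy': 50.65254406511975, 'cx': 317.0538022904063, 'cy': 200.67103800826303, 'extrinsics': [[-0.992, -0.127, -0.017, 0.55], [0.086, -0.759, 0.646, -0.187], [-0.095, 0.639, 0.763, -1.013], [0.0, 0.0, 0.0, 1.0]]} 0.99622265625
{'clock': 0.1, 'joint_pos': [-1.283, 0.124, 1.652, 0.0, 1.368, -0.083], 'qvel': [0.001, -0.002, -0.004, -0.001, -0.0, -0.001], 'joint_torque': [0.0, -41.888, -36.11, 0.078, 0.046, -0.0], 'eef_pos': [0.235, -0.605, 0.192], 'orientation': [0.983, 0.184, -0.0, -0.001], 'wrist_force': [-0.799, -0.064, 0.085], 'wrist_torque': [0.038, -0.015, 0.033], 'gripper_force': 0.0, 'opening': 0.095}
```

View pics/scene0.png

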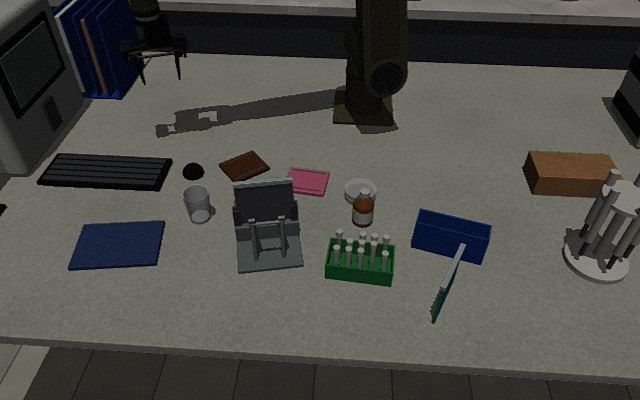

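View pics/side0.png

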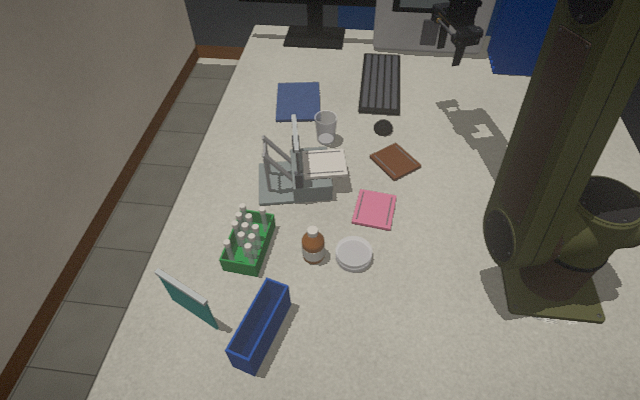

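The scene view shows the stand at about (268,235) with the shield in front at (265,200), the blue holder at (450,237) and the turquoise look-alike at (448,285). In the side view the white plate is at (326,163), the rail at (296,135) and the holder at (260,325).

```bash
cat > h.py <<'E'
import numpy as np, cv2
from scipy.spatial.transform import Rotation as R
def cloud(d,c):
    f=200/np.tan(np.radians(c["fovy"])/2); v,u=np.mgrid[:400,:640]
    P=np.stack([(u-c["cx"])/f*d,-(v-c["cy"])/f*d,-d],-1)
    E=np.array(c["extrinsics"]); return (P-E[:3,3])@E[:3,:3]
E
python3 - <<'E'
from bench import *
from h import *
for n in ["scene","side"]:
    z=np.load(f"pics/{n}0.npz"); im,d=z["im"],z["d"]; W=cloud(d,camera_model(n)); 
    hsv=cv2.cvtColor(im,cv2.COLOR_RGB2HSV)
    ok=(d>0)
    def rep(name,box,m):
        x0,y0,x1,y1=box; s=np.zeros(d.shape,bool); s[y0:y1,x0:x1]=1; s&=m&ok
        p=W[s]
        if len(p)<5: print(n,name,len(p));return
        q=p[:,:2].astype(np.float32); r=cv2.minAreaRect(q)
        print(n,name,len(p),"z",np.round(np.percentile(p[:,2],[1,50,99]),3),"rect",np.round(r[0],3),np.round(r[1],3),round(r[2],1))
    Z=W[...,2]
    hb=(405,205,500,265) if n=="scene" else (220,275,295,380)
    sb=(225,175,310,275) if n=="scene" else (255,110,350,205)
    blue=(hsv[...,0]>105)&(hsv[...,0]<130)&(hsv[...,1]>120)
    rep("bench",(300,100,340,115) if n=="scene" else (380,240,420,270),Z>-1)
    rep("holder all",hb,blue); rep("holder rim",hb,blue&(Z>.084)&(Z<.1))
    T=(Z>.178)&(Z<.21)
    rep("rail",sb,T); rep("deck",sb,(Z>.05)&(Z<.064)); rep("plate",sb,(Z>.066)&(Z<.078)); rep("stand>.03",sb,(Z>.03))
    for a in np.arange(.04,.22,.01): print(round(a,2),((Z>a)&(Z<a+.01))[sb[1]:sb[3],sb[0]:sb[2]].sum(),end="; ")
    print()
E
```

```text
scene bench 600 z [-0.007 -0.002  0.014] rect [ 0.01  -0.154] [0.12  0.141] 2.2
scene holder all 2866 z [0.    0.061 0.091] rect [0.682 0.204] [0.178 0.131] 73.7
scene holder rim 443 z [0.084 0.088 0.092] rect [0.649 0.216] [0.174 0.061] 74.4
scene rail 408 z [0.178 0.189 0.193] rect [ 0.64  -0.246] [0.019 0.14 ] 12.9
scene deck 350 z [0.05  0.058 0.064] rect [ 0.643 -0.245] [0.178 0.16 ] 12.3
scene plate 230 z [0.066 0.072 0.078] rect [ 0.684 -0.236] [0.092 0.16 ] 12.4
scene stand>.03 3552 z [0.032 0.113 0.192] rect [ 0.643 -0.245] [0.179 0.16 ] 12.0
0.04 174; 0.05 266; 0.06 188; 0.07 199; 0.08 212; 0.09 232; 0.1 258; 0.11 205; 0.12 203; 0.13 295; 0.14 220; 0.15 210; 0.16 188; 0.17 142; 0.18 244; 0.19 138; 0.2 0; 0.21 0; 
side bench 1198 z [-0.004  0.001  0.004] rect [ 0.348 -0.03 ] [0.106 0.09 ] 5.7
side holder all 649 z [0.003 0.09  0.093] rect [0.648 0.216] [0.176 0.055] 74.4
side holder rim 490 z [0.086 0.091 0.093] rect [0.648 0.216] [0.176 0.055] 74.4
side rail 185 z [0.18  0.192 0.196] rect [ 0.64  -0.247] [0.012 0.142] 12.6
side deck 838 z [0.051 0.06  0.064] rect [ 0.634 -0.31 ] [0.219 0.29 ] 13.7
side plate 1383 z [0.067 0.073 0.077] rect [ 0.572 -0.3  ] [0.315 0.19 ] 67.4
side stand>.03 3567 z [0.033 0.072 0.194] rect [ 0.632 -0.314] [0.225 0.295] 12.9
0.04 169; 0.05 377; 0.06 693; 0.07 1259; 0.08 198; 0.09 115; 0.1 88; 0.11 91; 0.12 56; 0.13 81; 0.14 59; 0.15 31; 0.16 9; 0.17 9; 0.18 18; 0.19 164; 0.2 0; 0.21 0;
```

```bash
cat >> h.py <<'E'
def pose():
    from bench import get_obs
    o=get_obs(); return o,np.array(o["eef_pos"]),R.from_quat(o["orientation"])
def rel(p,r,tp,tr):
    "turn share and shift share in tool frame"
    return np.round((r.inv()*tr).as_rotvec()/np.pi,4), np.round(r.inv().apply(np.array(tp)-p)/.2,4)
def down(th,tilt=0):
    "tool y along th, pointing down"
    y=np.array([np.cos(th),np.sin(th),0]);z=np.array([0,0,-1.]);return R.from_matrix(np.array([np.cross(y,z),y,z]).T)
E
python3 - <<'E'
from bench import *
from h import *
z=np.load("pics/scene0.npz"); W=cloud(z["d"],camera_model("scene"))
z2=np.load("pics/side0.npz"); W2=cloud(z2["d"],camera_model("side"))
for n,b in dict(mouse=(184,164,204,179),beaker=(184,186,211,222),brown=(220,152,269,180),pink=(286,168,330,194),teal=(425,245,466,322),rack=(326,232,396,282),bottle=(352,190,374,226)).items():
    p=W[b[1]:b[3],b[0]:b[2]].reshape(-1,3); p=p[(p[:,2]>.012)&(p[:,2]<.2)] if len(p) else p
    print(n,np.round(np.percentile(p,[2,98],axis=0),3).tolist())
# plate: white pixels in side view
im=z2["im"].astype(int); s=np.zeros((400,640),bool); s[148:180,303:348]=1
s&=(im.min(-1)>120)&(W2[...,2]>.064)&(W2[...,2]<.082)
r=cv2.minAreaRect(W2[s][:,:2].astype(np.float32)); print("plate",s.sum(),r,np.median(W2[s][:,2]))
o,p,r=pose(); print(p,rel(p,r,[.64,-.2465,.30],down(np.radians(12.5))))
E
```

```text
mouse [[0.392, -0.523, 0.012], [0.434, -0.474, 0.032]]
beaker [[0.552, -0.467, 0.015], [0.617, -0.405, 0.089]]
brown [[0.315, -0.411, 0.012], [0.636, -0.241, 0.191]]
pink [[0.375, -0.204, 0.012], [0.634, -0.109, 0.191]]
teal [[0.662, 0.156, 0.014], [0.878, 0.248, 0.133]]
rack [[0.682, -0.084, 0.014], [0.78, 0.071, 0.096]]
bottle [[0.477, -0.028, 0.016], [0.593, 0.026, 0.109]]
plate 998 ((0.5682121515274048, -0.2699454426765442), (0.11833308637142181, 0.12000297009944916), 11.561628341674805) 0.07259649212145562
[ 0.23532877 -0.60522445  0.19210969] (array([-0.0005, -0.0005, -0.4514]), array([ 2.5359, -0.9396, -0.5373]))
```

arm_command(
  moves=[0,0,-0.045,0,0,-0.055,-1,0,0,-0.045,0,0,-0.055,-1,0,0,-0.045,0,0,-0.055,-1,0,0,-0.045,0,0,-0.055,-1,0,0,-0.045,0,0,-0.055,-1,0,0,-0.045,0,0,-0.055,-1,0,0,-0.045,0,0,-0.055,-1,0,0,-0.045,0,0,-0.055,-1,0,0,-0.045,0,0,-0.055,-1,0,0,-0.045,0,0,-0.055,-1],
)

```text
clock: 1.1
eef_pos: [0.2354, -0.6055, 0.3029]
orientation: [0.625, 0.78, 0.0, -0.0]
wrist_force: [-0.8, -0.2, -0.3]
opening: 0.0952
gripper_force: 0.0
```

arm_command(
  moves=[0,0,0,0.109,0.197,0,-1,0,0,0,0.109,0.197,0,-1,0,0,0,0.109,0.197,0,-1,0,0,0,0.109,0.197,0,-1,0,0,0,0.109,0.197,0,-1,0,0,0,0.109,0.197,0,-1,0,0,0,0.109,0.197,0,-1,0,0,0,0.109,0.197,0,-1,0,0,0,0.109,0.197,0,-1,0,0,0,0.109,0.197,0,-1,0,0,0,0.109,0.197,0,-1,0,0,0,0.109,0.197,0,-1],
)

```text
clock: 2.3
eef_pos: [0.6431, -0.2483, 0.3026]
orientation: [0.628, 0.779, -0.0, -0.0]
wrist_force: [-0.3, -0.1, 0.2]
opening: 0.095
gripper_force: 0.0
```

```bash
python3 - <<'E'
from bench import *
from h import *
o,p,r=pose(); print(o["clock"],p,o["joint_pos"],rel(p,r,[.64,-.2465,.167],down(np.radians(12.5))))
c=camera_model("wrist"); im,d=get_image("wrist"); cv2.imwrite("pics/w1.png",im[:,:,::-1])
W=cloud(d,c); E=c["extrinsics"]; print("cam",-E[:3,:3].T@E[:3,3])
Z=W[...,2]; X=(W[...,0]>.52)&(W[...,0]<.76)&(W[...,1]>-.36)&(W[...,1]<-.12)
s=(Z>.183)&(Z<.2)&(d>.03)&X
q=W[s]; print(s.sum(),np.median(Z[s]),cv2.minAreaRect(q[:,:2].astype(np.float32)))
E
```

```text
2.3 [ 0.64307342 -0.24834867  0.30256499] [-4.46332804e-01  1.67213006e-01  1.42114384e+00 -9.59587890e-05
  1.55412333e+00 -6.60157526e-01] (array([-0.0002, -0.0001, -0.0014]), array([ 0.012 , -0.0125,  0.6778]))
cam [ 0.62881214 -0.17806959  0.49281546]
1823 0.19072713738880928 ((0.6395936012268066, -0.2461058795452118), (0.011252249591052532, 0.13867667317390442), 12.337258338928223)
```

arm_command(
  moves=[0,0,-0.001,0.012,-0.013,0.112,-1,0,0,0,0,0,0.112,-1,0,0,0,0,0,0.112,-1,0,0,0,0,0,0.112,-1,0,0,0,0,0,0.112,-1,0,0,0,0,0,0.112,-1,0,0,0,0,0,0,1,0,0,0,0,0,0,1,0,0,0,0,0,0,1,0,0,0,0,0,0,1,0,0,0,0,0,0,1,0,0,0,0,0,0,1],
)

```text
clock: 3.55
eef_pos: [0.6393, -0.2483, 0.1698]
orientation: [0.626, 0.779, 0.0, 0.001]
wrist_force: [0.1, 0.4, 0.5]
opening: 0.0525
gripper_force: 0.0
```

arm_command(
  moves=[0,0,0,0,0,0,1,0,0,0,0,0,0,1,0,0,0,0,0,0,1,0,0,0,0,0,0,1,0,0,0,0,0,0,1,0,0,0,0,0,0,1,0,0,0,0,0,0,1,0,0,0,0,0,0,1],
)

```text
clock: 4.35
eef_pos: [0.639, -0.2481, 0.1688]
orientation: [0.626, 0.779, -0.0, -0.0]
wrist_force: [0.4, 0.7, 0.1]
opening: 0.0111
gripper_force: 30.0
```

Gripped. Lift 130 mm slowly.

arm_command(
  moves=[0,0,0,0,0,-0.04,1,0,0,0,0,0,-0.06,1,0,0,0,0,0,-0.06,1,0,0,0,0,0,-0.06,1,0,0,0,0,0,-0.06,1,0,0,0,0,0,-0.06,1,0,0,0,0,0,-0.06,1,0,0,0,0,0,-0.06,1,0,0,0,0,0,-0.06,1,0,0,0,0,0,-0.06,1,0,0,0,0,0,-0.06,1,0,0,0,0,0,-0.04,1],
)

```text
clock: 5.55
eef_pos: [0.6393, -0.2482, 0.3065]
orientation: [0.626, 0.779, 0.0, 0.001]
wrist_force: [0.3, -0.1, -1.9]
opening: 0.0108
gripper_force: 30.0
```

```bash
python3 - <<'E'
from bench import *
from h import *
o,p,r=pose(); print(o["clock"],p,o["opening"],o["wrist_force"],np.round(o["joint_pos"],4).tolist())
t=np.radians(-15.6)
print(rel(p,r,[.648,.216,p[2]],down(t))); print(rel(p,down(t),[.648,.216,p[2]],down(t)))
im,d=get_image("side"); W=cloud(d,camera_model("side")); Z=W[...,2]
s=(Z>.29)&(Z<.335)&(abs(W[...,0]-.64)<.04)&(abs(W[...,1]+.25)<.09); q=W[s]
if s.sum()>10: print(s.sum(),np.percentile(Z[s],[50,98]),cv2.minAreaRect(q[:,:2].astype(np.float32)))
E
```

```text
5.55 [ 0.63928544 -0.24824191  0.30650971] 0.01083290248171714 [ 0.27583197 -0.09181938 -1.86507168] [-0.4486, 0.157, 1.4261, -0.0, 1.5571, -0.6655]
(array([0.0004, 0.0002, 0.1557]), array([ 2.2575e+00,  5.4190e-01, -1.4000e-03]))
(array([0., 0., 0.]), array([ 2.2474, -0.5823,  0.    ]))
241 [0.32980644 0.33237907] ((0.6391527056694031, -0.24585659801959991), (0.018726108595728874, 0.14222635328769684), 8.971077919006348)
```

arm_command(
  moves=[0,0,0.026,0,0,0,1,0,0,0.026,0,0,0,1,0,0,0.026,0,0,0,1,0,0,0.026,0,0,0,1,0,0,0.026,0,0,0,1,0,0,0.026,0,0,0,1,0,0,0,0.08,-0.021,0,1,0,0,0,0.14,-0.036,0,1,0,0,0,0.18,-0.047,0,1,0,0,0,0.18,-0.047,0,1,0,0,0,0.18,-0.047,0,1,0,0,0,0.18,-0.047,0,1],
)

```text
clock: 6.8
eef_pos: [0.642, -0.0512, 0.3048]
orientation: [0.796, 0.605, 0.0, -0.0]
wrist_force: [1.1, -0.3, -1.4]
opening: 0.0109
gripper_force: 30.0
```

arm_command(
  moves=[0,0,0,0.19,-0.05,0,1,0,0,0,0.19,-0.05,0,1,0,0,0,0.19,-0.05,0,1,0,0,0,0.19,-0.05,0,1,0,0,0,0.18,-0.047,0,1,0,0,0,0.15,-0.039,0,1,0,0,0,0.12,-0.031,0,1,0,0,0,0.087,-0.023,0,1,0,0,0,0,0,0,1],
)

```text
clock: 7.7
eef_pos: [0.6463, 0.2169, 0.3045]
orientation: [0.796, 0.606, -0.0, -0.0]
wrist_force: [-0.0, -0.8, -0.8]
opening: 0.0113
gripper_force: 30.0
```

```bash
python3 - <<'E'
from bench import *
from h import *
o,p,r=pose(); print(o["clock"],p,o["opening"],o["gripper_force"],np.round(o["joint_pos"],4).tolist())
t=np.radians(-15.6)
print(rel(p,r,[.648,.216,.116],down(t)))
im,d=get_image("side"); W=cloud(d,camera_model("side")); Z=W[...,2]
cv2.imwrite("pics/s2.png",im[150:,150:450,::-1])
s=(Z>.29)&(Z<.345)&(abs(W[...,0]-.65)<.06)&(abs(W[...,1]-.216)<.09); q=W[s]
if s.sum()>10: print(s.sum(),np.percentile(Z[s],[50,98]),cv2.minAreaRect(q[:,:2].astype(np.float32)))
E
```

```text
7.7 [0.64628466 0.21689439 0.30450028] 0.011296164065875372 29.99757707118988 [0.2448, 0.1497, 1.4375, 0.0006, 1.555, 0.5138]
(array([-0.0003, -0.0001,  0.001 ]), array([-0.0022,  0.0103,  0.9425]))
874 [0.32519715 0.34255597] ((0.6509152054786682, 0.22981752455234528), (0.11648374795913696, 0.023670760914683342), 69.00025939941406)
```

View pics/s2.png

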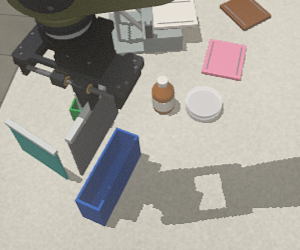

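The crop shows the shield held over the holder, parallel to it, panel at (90,130) and holder at (110,180); the turquoise panel stands free at (35,150).

arm_command(
  moves=[0,0,0,-0.002,0.01,0.05,1,0,0,0,0,0,0.09,1,0,0,0,0,0,0.09,1,0,0,0,0,0,0.09,1,0,0,0,0,0,0.09,1,0,0,0,0,0,0.09,1,0,0,0,0,0,0.09,1,0,0,0,0,0,0.09,1,0,0,0,0,0,0.09,1,0,0,0,0,0,0.09,1,0,0,0,0,0,0.07,1,0,0,0,0,0,0,1],
)

```text
clock: 8.95
eef_pos: [0.6471, 0.2129, 0.1153]
orientation: [0.797, 0.604, -0.002, -0.001]
wrist_force: [-0.4, -0.5, -1.8]
opening: 0.0109
gripper_force: 30.0
```

arm_command(
  moves=[0,0,0,0,0,0.005,1,0,0,0,0,0,0,0,0,0,0,0,0,0,0,0,0,0,0,0,0,0,0,0,0,0,0,0,-1,0,0,0,0,0,0,-1,0,0,0,0,0,0,-1,0,0,0,0,0,0,-1,0,0,0,0,0,0,-1,0,0,0,0,0,0,-1,0,0,0,0,0,0,-1],
)

```text
clock: 10.05
eef_pos: [0.6489, 0.2133, 0.1178]
orientation: [0.797, 0.604, -0.0, -0.0]
wrist_force: [0.0, -0.3, -0.2]
opening: 0.0857
gripper_force: 0.0
```

```bash
python3 - <<'E'
from bench import *
from h import *
o,p,r=pose(); print(o["clock"],p,o["opening"],np.round(o["wrist_force"],2),np.round(o["joint_pos"],4).tolist())
c=camera_model("wrist");im,d=get_image("wrist"); W=cloud(d,c); Z=W[...,2]; cv2.imwrite("pics/w2.png",im[:,:,::-1])
t=np.radians(-15.6); L=(W-[.648,.216,0])@np.array([[np.cos(t),-np.sin(t),0],[np.sin(t),np.cos(t),0],[0,0,1]])
s=(Z>.115)&(Z<.16)&(abs(L[...,0])<.045)&(abs(L[...,1])<.1)&(d>.03)
print(s.sum(),np.percentile(L[s],[2,50,98],axis=0))
E
```

```text
10.05 [0.64887512 0.21334724 0.11779358] 0.08571376866837599 [ 0.03 -0.33 -0.16] [0.2391, 0.2484, 1.6376, 0.0, 1.2557, 0.5123]
5164 [[-0.04213005 -0.05893653  0.13441029]
 [ 0.00235739  0.00999527  0.1358638 ]
 [ 0.04487738  0.06767468  0.157431  ]]
```

View pics/w2.png

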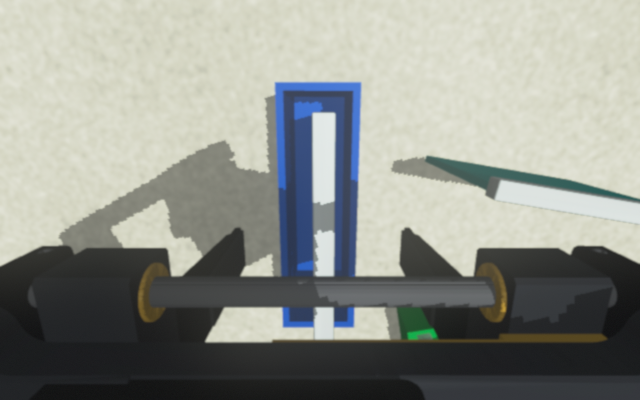

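The wrist view shows the white rail at (323,180), standing almost upright in the middle of the holder, with the fingers clear of it on both sides.

arm_command(
  moves=[0,0,0,0,0,-0.1,-1,0,0,0,0,0,-0.2,-1,0,0,0,0,0,-0.2,-1,0,0,0,0,0,-0.2,-1,0,0,0,0,0,-0.2,-1,0,0,0,0,0,-0.15,-1],
)

```text
clock: 10.7
eef_pos: [0.6493, 0.2135, 0.3315]
orientation: [0.797, 0.604, 0.002, 0.001]
wrist_force: [0.5, -0.2, 0.1]
opening: 0.095
gripper_force: 0.0
```

arm_command(
  moves=[0,0,0,-0.23,-0.044,0,-1,0,0,0,-0.23,-0.044,0,-1,0,0,0,-0.23,-0.044,0,-1,0,0,0,-0.23,-0.044,0,-1,0,0,0,-0.23,-0.044,0,-1,0,0,0,-0.23,-0.044,0,-1,0,0,0,-0.23,-0.044,0,-1,0,0,0,-0.23,-0.044,0,-1,0,0,0,-0.23,-0.044,0,-1,0,0,0,-0.23,-0.044,0,-1,0,0,0,-0.23,-0.044,0,-1],
)

```text
clock: 11.8
eef_pos: [0.418, -0.2492, 0.3282]
orientation: [0.797, 0.604, 0.0, 0.0]
wrist_force: [0.3, 0.0, -0.1]
opening: 0.0947
gripper_force: 0.0
```

```bash
python3 - <<'E'
from bench import *
from h import *
import json
o,p,r=pose(); print(o["clock"],p,r.as_quat(),o["joint_pos"])
# shield check from scene view, target rotation
for i in (1,): 
    im,d=get_image("scene"); W=cloud(d,camera_model("scene")); Z=W[...,2]
    s=(Z>.12)&(Z<.15)&(abs(W[...,0]-.648)<.06)&(abs(W[...,1]-.216)<.1); print(s.sum(),cv2.minAreaRect(W[s][:,:2].astype(np.float32)),np.percentile(Z[s],98))
    im2,d2=get_image("side"); W=cloud(d2,camera_model("side")); np.savez("pics/side1.npz",im=im2,d=d2)
    cv2.imwrite("pics/s3.png",cv2.resize(im2[100:240,220:420,::-1],None,fx=4,fy=4))
    im=im2.astype(int);Z=W[...,2]; s=np.zeros((400,640),bool); s[140:185,290:350]=1
    s&=(im.min(-1)>120)&(Z>.064)&(Z<.082)
    q=W[s]; t=np.radians(12.4); o0=np.array([.6396,-.2461])+.018*np.array([np.cos(t),np.sin(t)])
    L=(q[:,:2]-o0)@np.array([[np.cos(t),-np.sin(t)],[np.sin(t),np.cos(t)]])
    print("stand origin",o0,"plate in stand",np.percentile(L,[0.5,2,50,98,99.5],axis=0), cv2.minAreaRect(q[:,:2].astype(np.float32)))
E
```

```text
11.8 [ 0.41797188 -0.24918695  0.32817359] [7.96774350e-01 6.04276735e-01 1.53896821e-04 4.88826710e-04] [-6.47999948e-01 -2.93917559e-01  1.81919809e+00  3.18686196e-05
  1.61528766e+00 -3.74918012e-01]
454 ((0.6523879170417786, 0.2151724398136139), (0.13961924612522125, 0.019230427220463753), 73.80886840820312) 0.13807452326242817
stand origin [ 0.6571801  -0.24223476] plate in stand [[-0.15121503 -0.05359402]
 [-0.14958659 -0.05133196]
 [-0.09209205  0.0009953 ]
 [-0.03420287  0.04917847]
 [-0.03243775  0.05129925]] ((0.5784324407577515, -0.2528512477874756), (0.1488836407661438, 0.13892032206058502), 13.86894416809082)
```

View pics/s3.png

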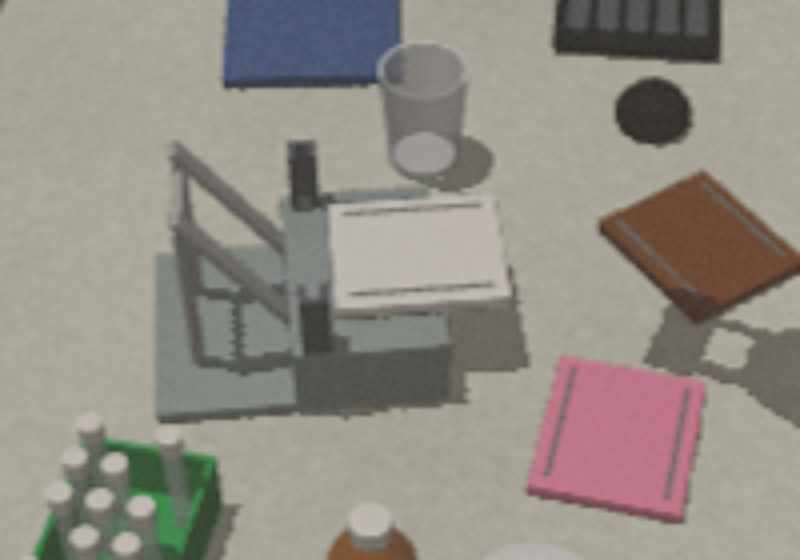

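The crop shows the white plate lying undisturbed on the deck at (420,250), overhanging the front. The dark channels at (303,175) and (317,325) are empty, the bars stand behind, and the beaker at (423,105) is off to the side.

arm_command(
  moves=[0,0,0.043,0,0,0,-1,0,0,0.043,0,0,0,-1,0,0,0.043,0,0,0,-1,0,0,0.043,0,0,0,-1,0,0,0.043,0,0,0,-1,0,0,0.043,0,0,0,-1,0,0,0.043,0,0,0,-1,0,0,0.043,0,0,0,-1,0,0.042,0,0,0,0,-1,0,0.042,0,0,0,0,-1,0,0.042,0,0,0,0,-1,0,0.042,0,0,0,0,-1],
)

```text
clock: 13.1
eef_pos: [0.42, -0.247, 0.3293]
orientation: [0.959, 0.105, 0.262, -0.028]
wrist_force: [-0.4, -0.3, -0.0]
opening: 0.095
gripper_force: 0.0
```

```bash
cat >> h.py <<'E'
from scipy.optimize import least_squares
def fk(q,k):
    a,b,h,l2,l3,e,L=k; Rz=lambda t:R.from_euler("z",t); Ry=lambda t:R.from_euler("y",t)
    A=Rz(q[0]); B=A*Ry(q[1]); p=A.apply([a,b,h])+B.apply([0,0,l2]); C=B*Ry(q[2]); p=p+C.apply([e,0,l3])
    D=C*Rz(q[3])*Ry(q[4])*Rz(q[5]); return p+D.apply([0,0,L]),D
E
python3 - <<'E'
from h import *
import json
o,p,r=pose()
D=[([-1.283,.124,1.652,0,1.368,-.083],[.2353,-.6052,.1921]),([-.446333,.167213,1.421144,0,1.554123,-.6601575],[.64307,-.24835,.302565]),
([.2448,.1497,1.4375,.0006,1.555,.5138],[.64628,.21689,.3045]),([.2391,.2484,1.6376,0,1.2557,.5123],[.648875,.213347,.11779]),
([-.648,-.29392,1.8192,0,1.61529,-.37492],[.41797,-.249187,.328174]),(list(o["joint_pos"]),list(p))]
s=least_squares(lambda k:np.concatenate([fk(q,k)[0]-x for q,x in D]),[0,.05,.3,.4,.4,0,.3])
print(s.x.round(4),np.abs(s.fun).max()); np.save("k.npy",s.x)
rel_=fk(D[-1][0],s.x)[1].inv()*r; print(rel_.as_rotvec(), p, r.as_matrix().round(3).tolist(), np.round(o["joint_pos"],3))
E
```

```text
[1.000e-04 5.360e-02 2.227e-01 4.523e-01 6.130e-01 4.190e-02 3.135e-01] 0.00024591519071595624
[0.00000000e+00 3.39115627e-16 1.57079633e+00] [ 0.41996634 -0.24695612  0.32930874] [[0.84, 0.217, 0.497], [0.188, -0.976, 0.108], [0.509, 0.002, -0.861]] [-0.956 -0.54   2.061  0.495  1.415  0.369]
```

```bash
cat >> h.py <<'E'
K=np.load("k.npy"); YAW=np.radians(12.4); O=np.array([.6572,-.2422,0]); S=R.from_euler("z",YAW)
LO=np.array([-2.61,-1.02,.03,-1.35,.32,-2.91]);HI=np.array([2.61,2.33,2.71,4.49,2.68,2.91])
def tool(tau): # stand-frame tool: y=-ystand, z forward/down
    c,s=np.cos(tau),np.sin(tau); return S*R.from_matrix(np.array([[c,0,s],[0,-1,0],[s,0,-c]]).T)if 0 else S*R.from_matrix(np.array([[c,0,s],[0,-1,0],[s,0,-c]]))
def ik(p,r,q0):
    def f(q):
        P,D=fk(q,K); D=D*R.from_euler("z",np.pi/2); return np.r_[(P-p)*5,(D.inv()*r).as_rotvec()]
    s=least_squares(f,np.clip(q0,LO+1e-3,HI-1e-3),bounds=(LO,HI)); return s.x,np.abs(s.fun).max()
def st(p): return S.inv().apply(np.array(p)-O)
E
python3 - <<'E'
from h import *
o,p,r=pose(); print(st(p), (tool(np.radians(30.2)).inv()*r).as_rotvec())
def C(phi,rr): 
    n=np.array([np.sin(phi),np.cos(phi)]);u=np.array([-np.cos(phi),np.sin(phi)])
    P=np.array([0,.06])-.012*n if phi>np.pi/2 else np.array([-.012*n[0],.06]); return P+rr*u
for td in (45,50,55,60):
    t=np.radians(td); q=np.array(o["joint_pos"]); w=.01*np.array([np.cos(t),np.sin(t)])
    cx=[(-.195,.25),(-.195,.05),(-.13,.044),(-.119,.11),(-.093,.11)]+[C(np.radians(f),.095) for f in (30,45,60,75,90,105,110)]
    print(td)
    for c in cx:
        c=np.array(c)-w; q,e=ik(O+S.apply([c[0],0,c[1]]),tool(t),q); print(c.round(3),q.round(2),round(e,4))
E
```

```text
[-0.23272084  0.04629728  0.32930874] [-0.00095839  0.00711355 -0.0028617 ]
45
[-0.202  0.243] [-1.07 -0.41  2.2   0.81  1.22  0.04] 0.0
[-0.202  0.043] [-1.07 -0.11  2.34  1.    0.94 -0.35] 0.0
[-0.137  0.037] [-0.93 -0.03  2.27  1.05  0.83 -0.29] 0.0
[-0.126  0.103] [-0.9  -0.14  2.24  0.95  0.9  -0.12] 0.0
[-0.1    0.103] [-0.85 -0.1   2.21  0.96  0.86 -0.09] 0.0
[-0.095  0.1  ] [-0.84 -0.09  2.2   0.96  0.85 -0.09] 0.0
[-0.083  0.12 ] [-0.82 -0.11  2.18  0.94  0.86 -0.03] 0.0
[-0.065  0.135] [-0.79 -0.1   2.14  0.92  0.85  0.02] 0.0
[-0.043  0.145] [-0.75 -0.08  2.11  0.9   0.84  0.07] 0.0
[-0.019  0.148] [-0.71 -0.05  2.07  0.9   0.81  0.1 ] 0.0
[0.006 0.148] [-0.67 -0.01  2.03  0.89  0.78  0.13] 0.0
[0.014 0.146] [-0.66  0.01  2.02  0.89  0.77  0.14] 0.0
50
[-0.201  0.242] [-1.11 -0.41  2.23  0.91  1.23 -0.04] 0.0
[-0.201  0.042] [-1.11 -0.08  2.36  1.11  0.98 -0.48] 0.0
[-0.136  0.036] [-0.96 -0.    2.3   1.18  0.87 -0.44] 0.0
[-0.125  0.102] [-0.94 -0.13  2.27  1.08  0.92 -0.25] 0.0
[-0.099  0.102] [-0.89 -0.09  2.24  1.1   0.88 -0.23] 0.0
[-0.095  0.1  ] [-0.88 -0.08  2.23  
[... 1055 characters left out ...]
] 0.0
60
[-0.2    0.241] [-1.19 -0.39  2.3   1.11  1.26 -0.22] 0.0
[-0.2    0.041] [-1.19  0.01  2.38  1.3   1.09 -0.71] 0.0
[-0.135  0.035] [-1.03  0.08  2.33  1.41  0.98 -0.7 ] 0.0
[-0.124  0.101] [-1.01 -0.07  2.31  1.32  1.   -0.51] 0.0
[-0.098  0.101] [-0.95 -0.04  2.29  1.35  0.95 -0.5 ] 0.0
[-0.093  0.099] [-0.94 -0.03  2.28  1.36  0.94 -0.5 ] 0.0
[-0.081  0.119] [-0.91 -0.05  2.26  1.34  0.93 -0.44] 0.0
[-0.063  0.134] [-0.88 -0.06  2.24  1.34  0.91 -0.4 ] 0.0
[-0.041  0.143] [-0.84 -0.05  2.21  1.34  0.88 -0.36] 0.0
[-0.017  0.146] [-0.79 -0.02  2.17  1.35  0.85 -0.34] 0.0
[0.008 0.146] [-0.75  0.02  2.14  1.37  0.81 -0.33] 0.0
[0.016 0.145] [-0.74  0.03  2.13  1.38  0.8  -0.33] 0.0
```

arm_command(
  moves=[0,0.0452,0,0,0,0,-0.26,0,0.0452,0,0,0,0,-0.26,0,0.0452,0,0,0,0,-0.26,0,0,0,-0.108,0.058,0.126,-0.26,0,0,0,-0.108,0.058,0.126,-0.26,0,0,0,-0.108,0.058,0.126,-0.26,0,0,0,-0.108,0.058,0.126,-0.26,0,0,0,0,0,0,-0.26],
)

```text
clock: 13.9
eef_pos: [0.4602, -0.2834, 0.1936]
orientation: [0.884, 0.095, 0.454, -0.054]
wrist_force: [-0.8, 0.9, -0.6]
opening: 0.0601
gripper_force: 0.0
```

```bash
cat > g.py <<'E'
from h import *
import sys
o,p,r=pose(); M=S.inv()*r; e=(tool(np.radians(55)).inv()*r).as_rotvec()
print("stand",st(p).round(4),"rot err(share)",(e/np.pi).round(4),"F",S.inv().apply(o["wrist_force"]).round(2),"open",round(o["opening"],4),o["clock"],np.round(o["joint_pos"],2))
for a in sys.argv[1:]:
    t=np.array(eval(a)); print(a,(M.inv().apply(t-st(p))/.2).round(3)); p=O+S.apply(t)
E
python3 g.py "[-.2,0,.033]" "[-.136,0,.033]"
```

```text
stand [-0.2012  0.002   0.1936] rot err(share) [ 0.0025 -0.0029  0.0022] F [-0.62  1.01 -0.58] open 0.0601 13.9 [-1.15 -0.35  2.31  1.03  1.19 -0.21]
[-.2,0,.033] [-0.65   0.018  0.471]
[-.136,0,.033] [0.186 0.001 0.26 ]
```

arm_command(
  moves=[-0.0025,0.0029,-0.0022,0,0.01,0,-0.26,0,0,0,-0.108,0.002,0.078,-0.26,0,0,0,-0.108,0.002,0.078,-0.26,0,0,0,-0.108,0.002,0.078,-0.26,0,0,0,-0.108,0.002,0.078,-0.26,0,0,0,-0.108,0.002,0.078,-0.26,0,0,0,-0.108,0,0.078,-0.26,0,0,0,0,0,0,-0.26],
)

```text
clock: 14.7
eef_pos: [0.4642, -0.2901, 0.0384]
orientation: [0.881, 0.097, 0.461, -0.046]
wrist_force: [0.6, 0.8, -0.1]
opening: 0.0599
gripper_force: 0.0
```

```bash
python3 g.py "[-.136,0,.032]"
```

```text
stand [-0.1988 -0.0054  0.0384] rot err(share) [-0.0018  0.0009 -0.0016] F [ 0.71  0.65 -0.07] open 0.0599 14.7 [-1.15 -0.02  2.36  1.22  1.02 -0.62]
[-.136,0,.032] [ 0.153 -0.028  0.276]
```

arm_command(
  moves=[0.0018,-0.0009,0.0016,0.038,-0.005,0.069,-0.26,0,0,0,0.038,-0.005,0.069,-0.26,0,0,0,0.038,-0.005,0.069,-0.26,0,0,0,0.038,-0.005,0.069,-0.26,0,0,0,0,0,0,-0.26],
)

```text
clock: 15.2
eef_pos: [0.5271, -0.2746, 0.0364]
orientation: [0.881, 0.098, 0.461, -0.047]
wrist_force: [-0.0, -0.8, 0.6]
opening: 0.06
gripper_force: 0.0
```

```bash
python3 g.py "[-.125,0,.102]" "[-.099,0,.102]"; python3 - <<'E'
from bench import *
from h import *
im,d=get_image("side"); cv2.imwrite("pics/s4.png",cv2.resize(im[100:240,220:420,::-1],None,fx=4,fy=4))
E
```

```text
stand [-0.1341 -0.0037  0.0364] rot err(share) [-0.0009  0.0011 -0.0023] F [-0.2  -0.74  0.61] open 0.06 15.2 [-1.    0.04  2.31  1.31  0.92 -0.58]
[-.125,0,.102] [ 0.295 -0.016 -0.15 ]
[-.099,0,.102] [0.074 0.    0.107]
```

View pics/s4.png

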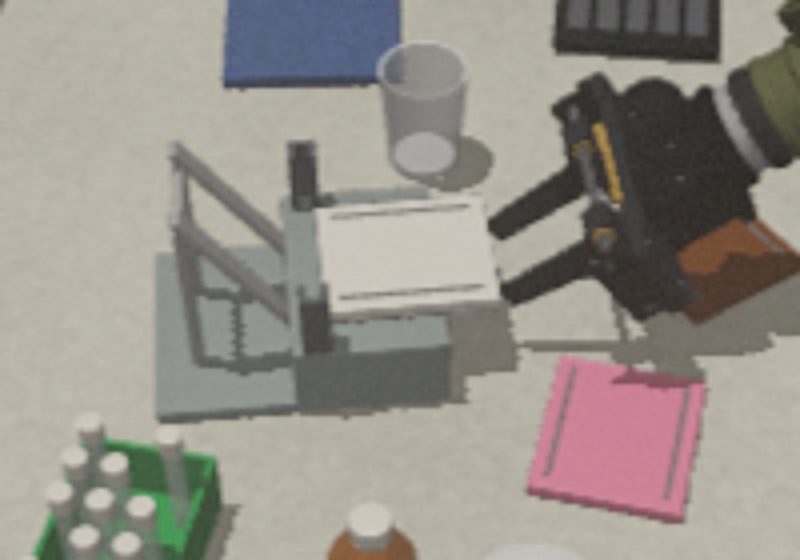

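The crop shows both fingers under the plate's near edge at (495,228) and (510,290). The plate has slid a few mm towards the bars and is still square.

arm_command(
  moves=[0.0009,-0.001,0.002,0.04,-0.002,-0.015,-0.26,0,0,0,0.04,-0.002,-0.015,-0.26,0,0,0,0.04,-0.002,-0.015,-0.26,0,0,0,0.04,-0.002,-0.015,-0.26,0,0,0,0.04,-0.002,-0.015,-0.26,0,0,0,0.04,-0.002,-0.015,-0.26,0,0,0,0.04,-0.002,-0.015,-0.26,0,0,0,0.04,-0.002,-0.015,-0.26],
)

```text
clock: 16.05
eef_pos: [0.5413, -0.267, 0.0994]
orientation: [0.883, 0.094, 0.458, -0.051]
wrist_force: [-0.2, 0.2, -0.2]
opening: 0.0601
gripper_force: 0.0
```

```bash
python3 g.py "[-.099,0,.102]"; cat > pl.py <<'E'
from bench import *
from h import *
# plate plane/extent from side + scene views: white points above the deck, stand frame
im,d=get_image("side"); W=(cloud(d,camera_model("side"))-O)@S.as_matrix()
s=(im.min(-1)>110)&(W[...,2]>.066)&(W[...,2]<.21)&(abs(W[...,1])<.07)&(W[...,0]>-.17)&(W[...,0]<.09)
sat=im.max(-1).astype(int)-im.min(-1); s&=sat<40; q=W[s]
c=q.mean(0); n=np.linalg.svd(q-c,full_matrices=False)[2][2]; n*=np.sign(n[2])
print("n",len(q),"centroid",c.round(3),"normal",n.round(3),"phi",np.degrees(np.arctan2(n[0],n[2])).round(1),"pct",np.percentile(q,[1,99],axis=0).round(3).tolist())
cv2.imwrite("pics/last.png",cv2.resize(im[100:240,220:420,::-1],None,fx=4,fy=4))
E
python3 pl.py
```

```text
stand [-0.1186  0.0006  0.0994] rot err(share) [ 0.0003 -0.0009  0.0013] F [-0.13  0.21 -0.22] open 0.0601 16.05 [-0.96 -0.09  2.29  1.21  0.94 -0.38]
[-.099,0,.102] [0.067 0.003 0.072]
n 1430 centroid [-0.059  0.003  0.081] normal [-0.27   0.011  0.963] phi -15.7 pct [[-0.14, -0.053, 0.067], [0.069, 0.053, 0.152]]
```

View pics/last.png

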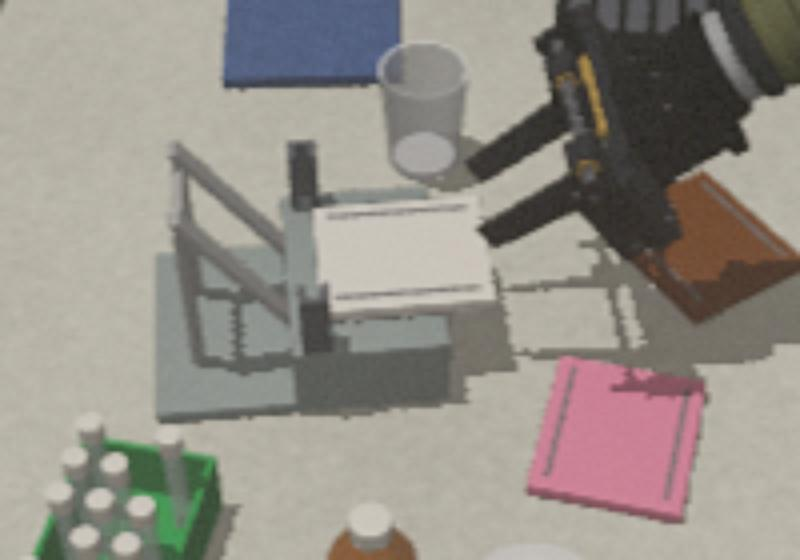

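The crop shows the fingers slipped off the edge at (490,235). The plate still lies flat, near edge at about (490,250). I need a flatter tilt so that the tips sit under the plate.

```bash
python3 - <<'E'
from h import *
from bench import camera_model
o,p,r=pose()
z=np.load("pics/side1.npz"); W=(cloud(z["d"],camera_model("side"))-O)@S.as_matrix(); im=z["im"].astype(int)
s=np.zeros((400,640),bool); s[140:185,365:425]=1; s&=(im[...,0]>im[...,2]+35); print("brown",np.percentile(W[s],[1,50,99],axis=0).round(3).tolist())
def C(phi,rr): 
    n=np.array([np.sin(phi),np.cos(phi)]);u=np.array([-np.cos(phi),np.sin(phi)])
    P=np.array([0,.06])-.012*n if phi>np.pi/2 else np.array([-.012*n[0],.06]); return P+rr*u
for td in (70,75,80):
    t=np.radians(td); q=np.array(o["joint_pos"]); w=.01*np.array([np.cos(t),np.sin(t)])
    cx=[(-.195,.12),(-.195,.05),(-.118,.05)]+[C(np.radians(f),.1) for f in (15,30,60,90,110)]
    print(td)
    for c in cx:
        c=np.array(c)-w; q,e=ik(O+S.apply([c[0],0,c[1]]),tool(t),q); print(c.round(3),q.round(2),round(e,4))
E
```

```text
brown [[-0.374, -0.115, 0.008], [-0.311, -0.048, 0.013], [-0.241, 0.012, 0.017]]
70
[-0.198  0.111] [-1.24 -0.06  2.4   1.39  1.25 -0.72] 0.0
[-0.198  0.041] [-1.24  0.14  2.38  1.45  1.22 -0.91] 0.0
[-0.121  0.041] [-1.05  0.19  2.32  1.6   1.11 -0.89] 0.0
[-0.103  0.076] [-1.01  0.11  2.32  1.59  1.09 -0.79] 0.0
[-0.096  0.101] [-0.99  0.05  2.31  1.57  1.08 -0.73] 0.0
[-0.064  0.137] [-0.93  0.    2.28  1.56  1.03 -0.63] 0.0
[-0.015  0.151] [-0.83  0.03  2.21  1.61  0.95 -0.59] 0.0
[0.02  0.149] [-0.77  0.08  2.17  1.65  0.9  -0.6 ] 0.0
75
[-0.198  0.11 ] [-1.26  0.01  2.4   1.46  1.32 -0.81] 0.0
[-0.198  0.04 ] [-1.26  0.22  2.37  1.51  1.3  -0.99] 0.0
[-0.121  0.04 ] [-1.07  0.25  2.32  1.67  1.2  -0.98] 0.0
[-0.102  0.076] [-1.03  0.17  2.32  1.67  1.17 -0.89] 0.0
[-0.095  0.1  ] [-1.01  0.11  2.32  1.65  1.15 -0.83] 0.0
[-0.063  0.137] [-0.94  0.05  2.29  1.66  1.09 -0.74] 0.0
[-0.015  0.15 ] [-0.84  0.08  2.23  1.72  1.02 -0.71] 0.0
[0.02  0.148] [-0.78  0.13  2.18  1.76  0.97 -0.72] 0.0
80
[-0.197  0.11 ] [-1.27  0.09  2.39  1.53  1.38 -0.9 ] 0.0
[-0.197  0.04 ] [-1.27  0.3   2.36  1.56  1.38 -1.07] 0.0
[-0.12  0.04] [-1.08  0.33  2.31  1.73  1.29 -1.06] 0.0
[-0.101  0.076] [-1.04  0.24  2.31  1.74  1.25 -0.98] 0.0
[-0.094  0.1  ] [-1.02  0.18  2.31  1.73  1.23 -0.92] 0.0
[-0.062  0.137] [-0.95  0.11  2.29  1.75  1.17 -0.83] 0.0
[-0.014  0.15 ] [-0.85  0.13  2.23  1.81  1.1  -0.81] 0.0
[0.021 0.148] [-0.79  0.18  2.19  1.86  1.05 -0.82] 0.0
```

arm_command(
  moves=[0,0,0,-0.072,0,-0.132,-0.26,0,0,0,-0.072,0,-0.132,-0.26,0,0,0,-0.072,0,-0.132,-0.26,0,0.028,0,0,0,0,-0.26,0,0.028,0,0,0,0,-0.26,0,0.028,0,0,0,0,-0.26,0,0.028,0,0,0,0,-0.26,0,0,0,0,0,0,-0.26],
)

```text
clock: 16.9
eef_pos: [0.4526, -0.2852, 0.1061]
orientation: [0.79, 0.081, 0.604, -0.069]
wrist_force: [-0.5, 0.5, -0.6]
opening: 0.0599
gripper_force: 0.0
```

```bash
sed -i 's/radians(55)/radians(75)/' g.py; python3 g.py "[-.21,0,.04]" "[-.121,0,.04]"
```

```text
stand [-0.2091  0.002   0.1061] rot err(share) [ 0.0001 -0.0004  0.0036] F [-0.36  0.62 -0.57] open 0.0599 16.9 [-1.29  0.01  2.4   1.44  1.33 -0.81]
[-.21,0,.04] [-0.32   0.014  0.082]
[-.121,0,.04] [ 0.116 -0.001  0.43 ]
```

arm_command(
  moves=[0,0,-0.002,-0.08,0.003,0.02,-0.26,0,0,0,-0.08,0.003,0.02,-0.26,0,0,0,-0.08,0.003,0.02,-0.26,0,0,0,-0.08,0.003,0.02,-0.26,0,0,0,0,0,0,-0.26],
)

```text
clock: 17.4
eef_pos: [0.453, -0.2883, 0.042]
orientation: [0.789, 0.086, 0.604, -0.066]
wrist_force: [-0.1, 0.1, -0.1]
opening: 0.0597
gripper_force: 0.0
```

```bash
python3 g.py "[-.121,0,.04]"; for i in 1 2 3; do python3 -c "
from bench import *
get_image('side')"; python3 g.py; done
```

```text
stand [-0.2094 -0.0012  0.042 ] rot err(share) [ 0.0004 -0.0007  0.0001] F [-0.04  0.09 -0.11] open 0.0597 17.4 [-1.29  0.21  2.37  1.48  1.31 -0.99]
[-.121,0,.04] [ 0.106 -0.006  0.429]
stand [-0.2093 -0.0017  0.0431] rot err(share) [ 0.0002 -0.0004 -0.0003] F [-0.79 -0.56  0.14] open 0.0603 17.45 [-1.29  0.21  2.37  1.48  1.32 -0.99]
stand [-0.2092 -0.0021  0.0437] rot err(share) [ 0.     -0.0002 -0.0008] F [ 0.11 -1.23  0.64] open 0.0599 17.5 [-1.29  0.21  2.37  1.48  1.32 -0.99]
stand [-0.2092 -0.0023  0.044 ] rot err(share) [-0.0001 -0.0001 -0.0011] F [ 0.06  0.86 -0.43] open 0.0596 17.55 [-1.29  0.21  2.37  1.48  1.32 -0.99]
```

arm_command(
  moves=[0,0,0,0.019,-0.002,0.086,-0.26,0,0,0,0.019,-0.002,0.086,-0.26,0,0,0,0.019,-0.002,0.086,-0.26,0,0,0,0.019,-0.002,0.086,-0.26,0,0,0,0.019,-0.002,0.086,-0.26,0,0,0,0,0,0,-0.26,0,0,0,0,0,0,-0.26],
)

```text
clock: 18.25
eef_pos: [0.5387, -0.2681, 0.0401]
orientation: [0.788, 0.087, 0.605, -0.065]
wrist_force: [-0.4, 0.3, 0.4]
opening: 0.0598
gripper_force: 0.0
```

```bash
sed -i 's/W\[...,0\]<.09/W[...,0]<-.02/' pl.py; python3 g.py; python3 pl.py
```

```text
stand [-0.1213  0.0002  0.0401] rot err(share) [ 0.0001  0.0001 -0.0012] F [-0.33  0.35  0.44] open 0.0598 18.25 [-1.07  0.26  2.32  1.67  1.2  -0.99]
n 1176 centroid [-0.082  0.003  0.073] normal [-0.023  0.01   1.   ] phi -1.3 pct [[-0.14, -0.062, 0.067], [-0.024, 0.053, 0.097]]
```

arm_command(
  moves=[0,0,0,0.044,0,-0.009,-0.26,0,0,0,0.044,0,-0.009,-0.26,0,0,0,0.044,0,-0.009,-0.26,0,0,0,0.044,0,-0.009,-0.26],
)

```text
clock: 18.7
eef_pos: [0.5405, -0.2678, 0.0761]
orientation: [0.789, 0.086, 0.605, -0.065]
wrist_force: [0.1, -0.1, -0.9]
opening: 0.0599
gripper_force: 0.3
```

```bash
python3 g.py; python3 pl.py
```

```text
stand [-1.195e-01  1.000e-04  7.610e-02] rot err(share) [-0.0003 -0.     -0.0008] F [ 0.05 -0.16 -0.91] open 0.0599 18.7 [-1.07  0.16  2.33  1.64  1.19 -0.9 ]
n 1215 centroid [-0.079  0.004  0.089] normal [0.259 0.024 0.965] phi 15.0 pct [[-0.135, -0.056, 0.071], [-0.022, 0.053, 0.107]]
```

arm_command(
  moves=[0,0,0,0.042,0,0.006,-0.26,0,0,0,0.042,0,0.006,-0.26,0,0,0,0.042,0,0.006,-0.26,0,0,0,0.013,0,0.029,-0.26,0,0,0,0.013,0,0.029,-0.26,0,0,0,0.013,0,0.029,-0.26,0,0,0,0.031,0,0.017,-0.26,0,0,0,0.031,0,0.017,-0.26,0,0,0,0.031,0,0.017,-0.26],
)

```text
clock: 19.65
eef_pos: [0.5835, -0.2579, 0.1171]
orientation: [0.789, 0.086, 0.605, -0.065]
wrist_force: [-0.7, -0.2, -0.3]
opening: 0.0601
gripper_force: 0.3
```

```bash
python3 g.py; python3 pl.py
```

```text
stand [-0.0754  0.0005  0.1171] rot err(share) [-0.0001 -0.     -0.0006] F [-0.73  0.01 -0.3 ] open 0.0601 19.65 [-0.97  0.09  2.3   1.67  1.12 -0.79]
n 803 centroid [-0.057  0.006  0.12 ] normal [0.589 0.014 0.808] phi 36.1 pct [[-0.093, -0.062, 0.092], [-0.021, 0.054, 0.146]]
```

View pics/last.png

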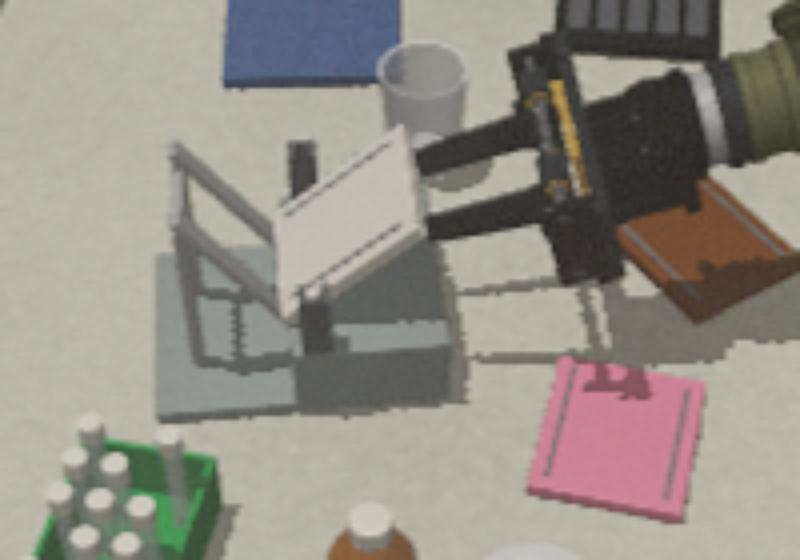

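The crop shows the plate tipped to about 40–45° with its far edge at the bars' foot near (285,285). It is square and between the channels, with both fingers behind the edge at (425,195).

arm_command(
  moves=[0,0,0,0.032,0,0.022,-0.26,0,0,0,0.032,0,0.022,-0.26,0,0,0,0.032,0,0.022,-0.26,0,0,0,0.015,0,0.023,-0.26,0,0,0,0.015,0,0.023,-0.26,0,0,0,0.015,0,0.023,-0.26,0,0,0,0.015,0,0.023,-0.26],
)

```text
clock: 20.4
eef_pos: [0.6211, -0.2496, 0.1387]
orientation: [0.789, 0.086, 0.605, -0.065]
wrist_force: [-1.3, 0.4, 0.4]
opening: 0.0596
gripper_force: 0.2
```

```bash
python3 g.py; sed -i 's/W\[...,0\]<-.02/W[...,0]<.03/' pl.py; python3 pl.py
```

```text
stand [-0.0368  0.0005  0.1387] rot err(share) [-0.0001 -0.0001 -0.0006] F [-1.16  0.62  0.4 ] open 0.0596 20.4 [-0.89  0.08  2.26  1.7   1.05 -0.74]
n 789 centroid [-0.027  0.007  0.127] normal [0.801 0.016 0.599] phi 53.2 pct [[-0.147, -0.051, 0.068], [0.027, 0.055, 0.195]]
```

arm_command(
  moves=[0,0,0,0.008,0,0.024,-0.26,0,0,0,0.008,0,0.024,-0.26,0,0,0,0.008,0,0.024,-0.26,0,0,0,0.005,0,0.025,-0.26,0,0,0,0.005,0,0.025,-0.26,0,0,0,0.005,0,0.025,-0.26,0,0,0,0.001,0,0.018,-0.26,0,0,0,0.001,0,0.018,-0.26,0,0,0,0.001,0,0.018,-0.26,0,0,0,0,0,0,-0.26],
)

```text
clock: 21.45
eef_pos: [0.661, -0.2407, 0.1362]
orientation: [0.789, 0.086, 0.605, -0.065]
wrist_force: [-0.4, 0.6, -0.1]
opening: 0.0598
gripper_force: 0.0
```

```bash
python3 g.py;  python3 pl.py
```

```text
stand [0.0041 0.0006 0.1362] rot err(share) [-0.     -0.0001 -0.0006] F [-0.28  0.66 -0.13] open 0.0598 21.45 [-0.81  0.13  2.2   1.76  1.   -0.75]
n 298 centroid [-0.007  0.015  0.142] normal [ 0.928 -0.058  0.368] phi 68.4 pct [[-0.14, -0.067, 0.068], [0.028, 0.058, 0.193]]
```

View pics/last.png

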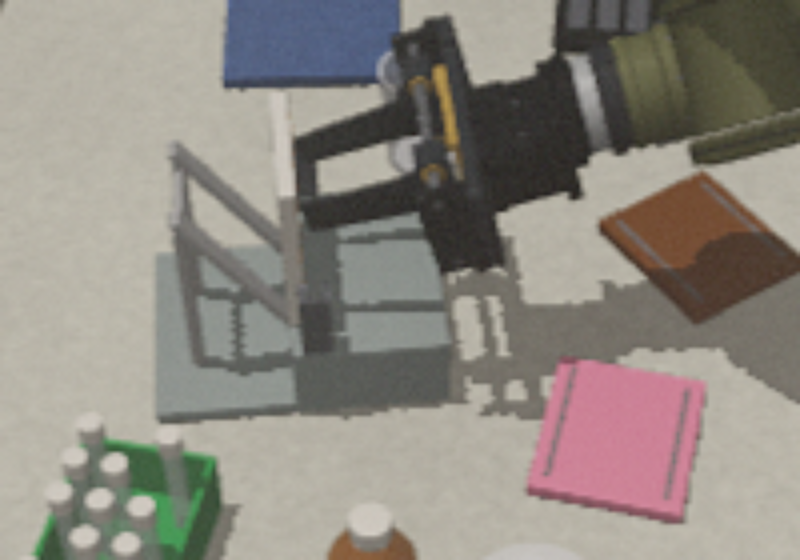

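The crop shows the plate edge-on at (283,170), about vertical or just past it, with the fingers at its face near (305,180). I'll push on gently.

arm_command(
  moves=[0,0,0,0.002,0,0.015,-0.26,0,0,0,0.002,0,0.015,-0.26,0,0,0,0.002,0,0.015,-0.26,0,0,0,0,0,0,-0.26,0,0,0,0,0,0,-0.26,0,0,0,0,0,0,-0.26],
)

```text
clock: 22.1
eef_pos: [0.6695, -0.239, 0.1352]
orientation: [0.789, 0.086, 0.605, -0.065]
wrist_force: [-0.3, -0.1, 0.2]
opening: 0.0599
gripper_force: 0.0
```

```bash
python3 g.py; cat > fin.py <<'E'
from bench import *
from h import *
for n in ("side","scene"):
    im,d=get_image(n); W=(cloud(d,camera_model(n))-O)@S.as_matrix()
    sat=im.max(-1).astype(int)-im.min(-1)
    s=(W[...,2]>.16)&(W[...,2]<.22)&(abs(W[...,1])<.07)&(W[...,0]>-.04)&(W[...,0]<.13)&(im.min(-1)>60)
    q=W[s]; print(n,len(q)); 
    if len(q)>20: print(np.percentile(q,[2,50,98],axis=0).round(3).tolist())
    for a in np.arange(.16,.21,.01):
        k=q[(q[:,2]>a)&(q[:,2]<a+.01)]
        if len(k)>5: print(round(a,2),len(k),np.percentile(k[:,:2],[5,50,95],axis=0).round(3).tolist())
    cv2.imwrite(f"pics/fin_{n}.png",cv2.resize(im[100:240,220:420,::-1] if n=="side" else im[150:290,200:400,::-1],None,fx=4,fy=4))
E
python3 fin.py
```

```text
stand [0.0127 0.0005 0.1352] rot err(share) [-0.0001 -0.0001 -0.0006] F [-0.34  0.02  0.22] open 0.0599 22.1 [-0.79  0.14  2.19  1.77  0.99 -0.75]
side 185
[[-0.032, -0.047, 0.161], [0.03, 0.009, 0.175], [0.038, 0.053, 0.179]]
0.16 45 [[-0.036, -0.043], [0.024, 0.023], [0.033, 0.052]]
0.17 139 [[0.026, -0.044], [0.032, 0.006], [0.038, 0.052]]
scene 227
[[0.047, -0.048, 0.162], [0.053, 0.001, 0.167], [0.058, 0.051, 0.171]]
0.16 215 [[0.048, -0.044], [0.053, -0.0], [0.058, 0.048]]
0.17 12 [[0.049, -0.038], [0.052, 0.02], [0.054, 0.045]]
```

arm_command(
  moves=[0,0,0,0,0,0,-0.26,0,0,0,0,0,0,-0.26,0,0,0,0,0,0,-0.26],
)

```text
clock: 22.5
eef_pos: [0.6696, -0.2391, 0.1352]
orientation: [0.789, 0.086, 0.605, -0.065]
wrist_force: [-0.3, -0.3, -0.4]
opening: 0.0601
gripper_force: 0.0
```

```bash
python3 g.py "[-.08,0,.16]"; python3 fin.py
```

```text
stand [0.0127 0.0004 0.1352] rot err(share) [-0.0002 -0.0001 -0.0006] F [-0.34 -0.21 -0.36] open 0.0601 22.5 [-0.79  0.14  2.19  1.77  0.99 -0.75]
[-.08,0,.16] [-0.001  0.002 -0.48 ]
side 128
[[-0.035, -0.047, 0.16], [0.06, 0.001, 0.163], [0.068, 0.053, 0.167]]
0.16 128 [[0.055, -0.042], [0.06, 0.001], [0.066, 0.05]]
scene 116
[[0.057, -0.048, 0.16], [0.063, 0.003, 0.162], [0.068, 0.051, 0.165]]
0.16 116 [[0.059, -0.045], [0.063, 0.003], [0.068, 0.048]]
```

View pics/fin_side.png

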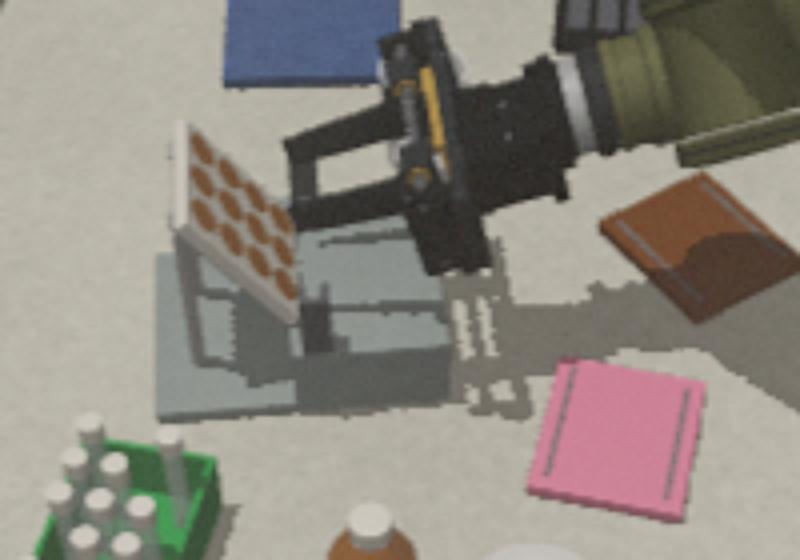

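The crop shows the plate leaning square on the bars, amber wells showing (240,220), fingers clear of it. I'll back away and verify numerically.

arm_command(
  moves=[0,0,0,0,0,-0.05,-0.26,0,0,0,0,0,-0.1,-0.26,0,0,0,0,0,-0.12,-0.26,0,0,0,0,0,-0.12,-0.26,0,0,0,0,0,-0.12,-0.26,0,0,0,0,0,-0.12,-0.26,0,0,0,0,0,0,-0.26,0,0,0,0,0,0,-0.26,0,0,0,0,0,0,-0.26],
)

```text
clock: 23.5
eef_pos: [0.5509, -0.265, 0.1678]
orientation: [0.789, 0.086, 0.605, -0.065]
wrist_force: [0.0, -0.5, 0.7]
opening: 0.0596
gripper_force: 0.0
```

```bash
python3 g.py; python3 fin.py | grep -A1 -E "^s"; python3 - <<'E'
from bench import *
from h import *
im,d=get_image("scene"); W=cloud(d,camera_model("scene")); Z=W[...,2]
s=(Z>.12)&(Z<.15)&(abs(W[...,0]-.648)<.06)&(abs(W[...,1]-.216)<.1); print("shield",cv2.minAreaRect(W[s][:,:2].astype(np.float32)),np.percentile(Z[s],98))
E
```

```text
stand [-0.1087  0.0006  0.1678] rot err(share) [-0.0001 -0.0001 -0.0007] F [-0.07 -0.46  0.66] open 0.0596 23.5 [-1.04 -0.07  2.33  1.56  1.17 -0.65]
side 127
[[0.055, -0.048, 0.16], [0.06, 0.001, 0.163], [0.068, 0.052, 0.167]]
--
scene 112
[[0.058, -0.047, 0.16], [0.063, 0.004, 0.162], [0.068, 0.051, 0.165]]
shield ((0.6532700061798096, 0.21485444903373718), (0.13972392678260803, 0.018216604366898537), 74.61222076416016) 0.13813702725260996
```

```bash
python3 -c "
from bench import *
print(hand_in())"
```

```text
the job is handed in; nothing more can be done
None
```

The job is handed in at about 23.5 s of the 59 s. My last camera measurements show the shield upright in the holder, the plate leaning square on the bars with its wells showing, and the arm clear; `hand_in()` returned no verdict.

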